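# Snap the vent cap onto the canister and keep it pressed

## Task

Lift the black vent cap with the loop handle off the plate and press it down over the stud on the steel canister's lid until it clicks and sits flat on the lid, then keep pressing. Finish with the hand still on the cap, holding it down firmly (a steady push, no ramming), not letting go. Leave the plate and the other things on the counter where they are.

Things in the scene. Friction and masses are not known exactly. Their poses are not given: they have to be found in the camera images.
- cap: Black plastic cap, about 60 g: a round cup turned upside down, 50 mm wide, 27 mm tall to its flat top, with an upright loop on top. Origin: centre of its open lower rim; z up. A 3 mm high lip at the rim leaves a 27 mm mouth; the bore above is 33 mm wide, 24 mm deep from the rim. It stands upright on the plate's floor, off-centre, at any yaw; its yaw on the stud does not matter.
- cap_loop (a point): Middle of the loop's crossbar, 51.5 mm above the cap's rim, on its axis. The bar is 38 mm long along the cap's x, 8 mm thick along its y, 9 mm high (47 to 56 mm above the rim); two 8 by 8 mm posts, 15 mm either side of the middle, join it to the cap's top: a flat upright frame 8 mm thick and 29 mm tall.
- canister: Closed stainless canister with a spring latch on its side, fixed to the counter, 110 mm in diameter, lid's flat top 114 mm wide and 150 mm above the counter. Origin: centre of its underside. A steel vent stud stands upright in the middle of the lid: 24 mm in diameter, 20 mm tall, its top 6 mm tapered to 12 mm.
- stud_foot (a point): Middle of the lid's top, on the stud's axis, z up; the cap's origin comes here when home. Four smooth spring balls, centred 8 mm above the lid, stand 3.5 mm out of the stud. The cap's lip meets them with its rim 12.5 mm above the lid; pushing on takes about 10 N; with the rim about 5 mm above the lid they snap over the lip, the force drops, and the rim drops to the lid, a hard stop.
- plate: White melamine plate, loose, 200 mm in diameter, rim 18 mm high, flat floor 5 mm above the counter and about 120 mm across. Origin: centre of its underside.
- turner: Black plastic turner lying flat, 290 mm long along its x axis, blade 65 mm wide, handle 20 mm high. Origin: centre of its underside. Leave it.
- tenderizer: Cast aluminium meat tenderizer lying on its side, 235 mm long along its x axis, head 50 by 78 mm, 32 mm high. Leave it.
- pinch_bowl: Orange silicone pinch bowl, 80 mm across, 35 mm high. Leave it.
- mill: Dark wooden pepper mill, 52 mm across, 130 mm tall. Leave it.
- jar: Amber glass jar with a steel lid, 52 mm across, 90 mm tall. Leave it.
- mug: White mug, 80 mm across, 90 mm tall. Leave it.
Things that resemble listed ones, but are neither listed nor needed, are in the scene too. There is more than one size of the cap; the one meant has the size given above. What is shaped like the canister but blue or yellow is not meant.

How it is judged (in metres and radians):
On the way, in this order (a step that is already met when the one before it is completed fails the run):
1. the cap is lifted clear of the plate, in the fingers (height (world z) of cap above 0.05 m and contact force between the fingers and cap above 0.5 N and contact force between cap and canister below 0.1 N), for 0.2 s.
2. the cap has snapped over the stud and sits home on the lid (z of cap in the frame of stud_foot between -0.003 and 0.002 m and horizontal distance between cap and stud_foot below 0.004 m and angle between cap's own z axis and vertical below 0.08 rad), for 0.1 s.
At the end, for the whole second after the job is handed in: The cap sits upright (within 0.08 rad) on the lid over the stud, its rim within 2 mm of the lid and within 4 mm of the stud's axis, and for the whole last second the fingers touch it and press it on the canister with more than 5 N (all of step 2 and contact force between the fingers and cap above 2 N and contact force between cap and canister above 5 N); the arm keeps its last pose, push and grip.
It fails at once if another thing on the counter is pushed more than 30 mm away (distance of any of turner, tenderizer, pinch_bowl, mill, jar, mug from where it was at the start of the episode above 0.03 m).
It fails at once if the plate is shifted more than 40 mm (distance of plate from where it was at the start of the episode above 0.04 m).
It fails at once if the cap is rammed onto the canister with more than 120 N (contact force between cap and canister above 120 N).
It also fails if it takes over 38 s, if anything falls off the work surface, if the arm or the gripper's body presses on something with over 40 N, if the wrist force passes 120 N, or if a joint passes its speed limit or range.

## Robot

A 7-joint arm with a two-finger parallel gripper is mounted at the origin on the work surface. World frame = base frame: x ahead of the robot, y to its left, z up, the work surface at z = 0. Lengths are in mm, angles in rad, forces in N, time in s.
With the tool pointing down it reaches from about 400 to 875 mm from the base axis. Payload 4.4 kg.
Tool frame: the origin (TCP) lies on the centre line of the jaws, within the pads' length; the fingertips stand 14 mm ahead of it and the grasp point (between the pads) lies 5 mm behind it; z points along the fingers, x is the direction in which the jaws open and shut, and the axes are right-handed (so a half turn about z gives the same grasp; the last joint's range is limited). The gripper opens to 85 mm and grips with 20 to 120 N. Pads are 22 mm wide; open, the fingers measure 114 mm over their backs; the gripper's body (76 mm by 85 mm) begins 54 mm behind the grasp point. The pads swing forward as they close: fully open they stand 13 mm farther back than shut.
Start: joints at [-1.273, 0.628, 0.038, 1.517, -0.027, 0.996, -0.02], TCP at [231.266, 607.481, 245.313] pointing down, gripper open.
Joint ranges: [-3.06, 3.06], [-0.37, 2.12], [-1.25, 1.32], [0.18, 2.47], [-1.1, 4.24], [0.23, 1.98], [-2.94, 2.94]. Speed limits (rad/s): [2.57, 2.57, 3.14, 3.14, 3.14, 3.14, 3.14].

## Interface

Orientations are given as [roll, pitch, yaw] about the fixed x, y, z axes, in that order (R = Rz(yaw) Ry(pitch) Rx(roll)).
In Python, from cell import ctrl gives the robot as it stands.
- The arm moves only by the tool send_rows, never from a script. Its argument "commands" is a list of rows, each a list of 5 numbers: the finger opening in mm, from 0 to 85.4, then the shift along the tool's x, y, z in mm, then the turn about the tool's z in degrees. In form: [[grip, x, y, z, roll], ...]. A call has 1 to 5 rows; each row is the pose to reach, as a shift and turn from the pose measured when the call began, along the tool's axes at that moment; what a row does not reach only later rows make up. A row lasts 1/10 s, in which the tool goes at most 50 mm and 8.59 degrees, less where a joint would pass 70% of its speed; a pose out of reach is approached as far as the arm can. A call with a gripper value outside its range is refused whole. The fingers move at their own pace and stop on an object; the grip force is fixed at half the most. Time passes only in rows, so rows that repeat a pose let the fingers close. It gives the time, the measured TCP pose, the force and the opening at its end, in the units of the state.
- ctrl.read_state(): the state, without advancing time (a new reading comes with each control period).
- ctrl.get_image(name): name is "scene" or "side" or "wrist"; returns the picture (400x640x3 uint8, red, green, blue); there is no depth.
- ctrl.camera_params(name): a dict with "fx", "fy", "cx", "cy" (pixels), "cam_to_world" (4x4, takes a point from camera to world coordinates). Camera axes: x right, y down, z forward; pixel columns grow to the right and rows downward; lengths in mm; the calibration is good to about 2 mm. The wrist camera is an equidistant fisheye: a pixel r from the principal point sees the ray r / f radians off the axis. A picture is of the moment at which its call begins: read the wrist's pose just before it. camera_params takes no time and is no camera call; for the wrist camera it gives the pose at the moment of the call.
- ctrl.finish_job(): hands the job in, once; it reports no verdict.
The state is a dict: "clock": time; "qpos": joint angles; "qd": joint speeds; "tau": joint torques, N m; "eef_pos": TCP position; "tool_rot": TCP orientation; "force": force on the tool from outside, world axes, zero at the start; "torque": the same for the moment, N m; "width": finger opening in mm.
Only numpy, scipy, OpenCV 4.12 (cv2) and the standard library are available. Lean on these libraries where they do the work, as an engineer would, in place of code of your own. Each camera call takes 0.05 s, during which the arm holds its last target.

## Working session

There is one attempt and no reset: what is moved stays moved. The work goes in short steps, Python scripts to look and compute and a tool call to move; the robot and the scene stay as the last step left them, time stands still between calls to the robot, and variables do not carry over. Pictures are saved under pics/ and viewed, and the job is handed in when it is done.

Besides the shell and the picture viewer there is one more tool, called as name([rows], argument=value, ...), one row to a line, values as JSON. send_rows: Moves the arm, as the interface text tells. Its arguments: {"type":"object","properties":{"commands":{"type":"array"}},"required":["commands"]}

```bash
mkdir -p pics; ls; python3 - <<'E'
from cell import ctrl
import cv2
print(ctrl.read_state())
for n in ["scene","side","wrist"]:
    p=ctrl.camera_params(n); print(n,p)
    cv2.imwrite(f"pics/{n}0.png",ctrl.get_image(n)[:,:,::-1])
E
```

```text
pics
{'clock': 0.0, 'qpos': array([-1.2728051 ,  0.62937169,  0.03842228,  1.51838825, -0.02701632,
        0.99628963, -0.01996488]), 'qd': array([-5.61261349e-04,  5.73336650e-05,  3.29974961e-04, -1.49810445e-03,
       -1.37968547e-03, -9.69647097e-04,  9.52403251e-04]), 'tau': array([-4.56066446e-04, -5.63412380e+01,  1.22609474e+00, -1.93442738e+01,
        1.10578258e-02,  1.06927310e-02, -2.70627305e-05]), 'eef_pos': array([231.02434636, 606.90669319, 244.36565666]), 'tool_rot': array([3.14159060e+00, 1.93971687e-03, 1.20704679e+00]), 'force': array([-0.17309868, -0.19114412, -0.66547793]), 'torque': array([-0.05625947,  0.00533352, -0.00687078]), 'width': 85.57513131408942}
scene {'fx': 394.7730243902444, 'fy': 394.7730243902444, 'cx': 321.3333730656237, 'cy': 189.9283860187848, 'cam_to_world': array([[-1.65696800e-01,  5.53166311e-01, -8.16426116e-01,
         1.40618387e+03],
       [ 9.86145157e-01,  9.95656207e-02, -1.32681633e-01,
         1.44576104e+02],
       [ 7.89296380e-03, -8.27099583e-01, -5.61999983e-01,
         7.05102889e+02],
       [ 0.00000000e+00,  0.00
[... 289 characters left out ...]
-7.45394899e-01,  6.28834032e-01,
        -9.32747259e+02],
       [ 1.67884349e-02, -6.47631049e-01, -7.61769107e-01,
         1.28879404e+03],
       [ 0.00000000e+00,  0.00000000e+00,  0.00000000e+00,
         1.00000000e+00]])}
wrist {'fx': 309.70691628693146, 'fy': 309.70691628693146, 'cx': 316.30897066969044, 'cy': 192.67870326948005, 'cam_to_world': array([[ 3.56103424e-01,  8.99897992e-01,  2.51741843e-01,
         1.67009398e+02],
       [ 9.34445028e-01, -3.42451016e-01, -9.76718554e-02,
         6.31401367e+02],
       [-1.68545664e-03,  2.70020196e-01, -9.62853184e-01,
         3.72071413e+02],
       [ 0.00000000e+00,  0.00000000e+00,  0.00000000e+00,
         1.00000000e+00]])}
```

View pics/scene0.png

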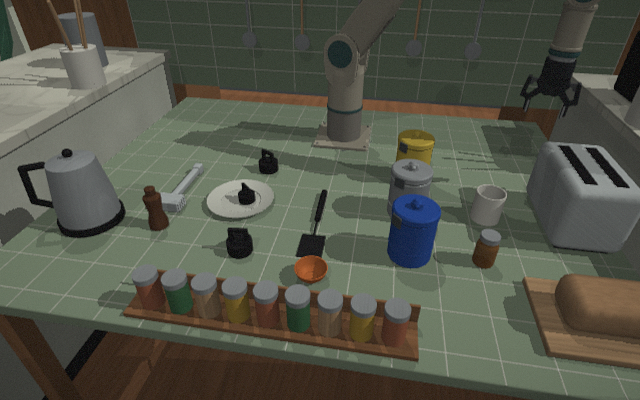

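View pics/side0.png

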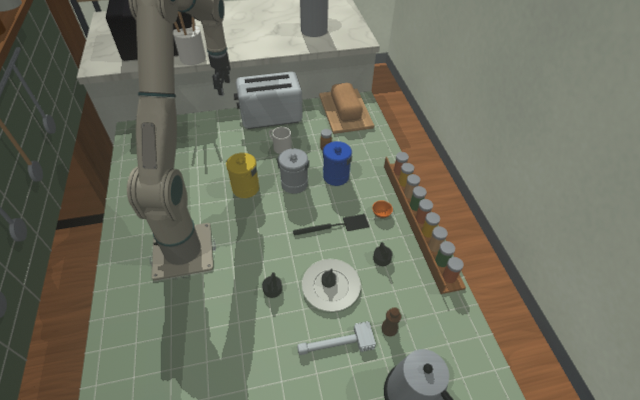

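View pics/wrist0.png

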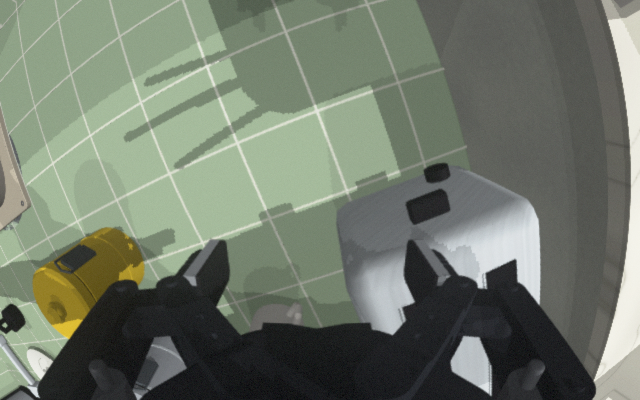

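The scene view shows the plate with its cap at about (246,194) and the steel canister at about (410,175). In the side view they are at (329,279) and (293,157). I'll zoom in for pixel positions.

```bash
cat > h.py <<'E'
import numpy as np
from scipy.spatial.transform import Rotation as R
def ray(p,u,v,fish=False):
    x=(u-p["cx"])/p["fx"]; y=(v-p["cy"])/p["fy"]
    if fish:
        r=np.hypot(x,y); s=np.sin(r)/r if r>1e-9 else 1; d=np.array([x*s,y*s,np.cos(r)])
    else: d=np.array([x,y,1.])
    M=np.array(p["cam_to_world"]); d=M[:3,:3]@d
    return M[:3,3],d/np.linalg.norm(d)
def plane(p,u,v,z,fish=False):
    o,d=ray(p,u,v,fish); return o+d*(z-o[2])/d[2]
def tri(rs):
    A=sum(np.eye(3)-np.outer(d,d) for o,d in rs); b=sum((np.eye(3)-np.outer(d,d))@o for o,d in rs)
    x=np.linalg.solve(A,b); return x,[np.linalg.norm((np.eye(3)-np.outer(d,d))@(x-o)) for o,d in rs]
E
python3 - <<'E'
import cv2,numpy as np
def z(n,x0,y0,w,h,s):
    im=cv2.imread(f"pics/{n}0.png")[y0:y0+h,x0:x0+w]
    return cv2.resize(im,None,fx=s,fy=s,interpolation=cv2.INTER_CUBIC)
a=z("scene",200,140,80,60+10,5);b=z("scene",380,150,80,70,5)
c=z("side",290,250,80,70,5);d=z("side",255,140,80,70,5)
cv2.imwrite("pics/z0.png",cv2.convertScaleAbs(np.vstack([np.hstack([a,b])[:300],np.hstack([c,d])[:300]]),alpha=1.5,beta=20))
E
```

```text
(no output)
```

View pics/z0.png

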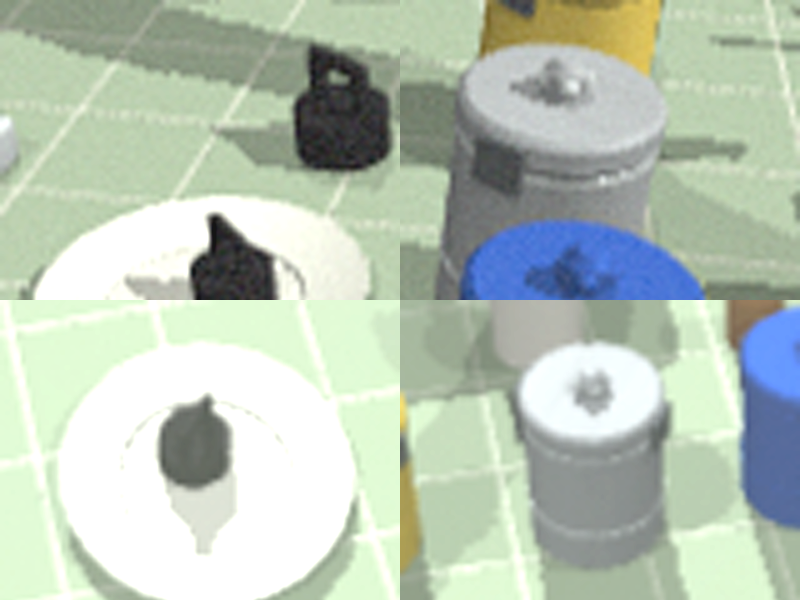

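```bash
python3 - <<'E'
from cell import ctrl
from h import *
S=ctrl.camera_params("scene");D=ctrl.camera_params("side")
print("lid",plane(S,412.2,169.6,150),plane(D,293.4,158.2,150),tri([ray(S,412.2,169.6),ray(D,293.4,158.2)]))
# lid width
print(np.linalg.norm(plane(S,380+57/5,169.6,150)-plane(S,380+265/5,169.6,150)))
print(np.linalg.norm(plane(D,255+120/5,158.2,150)-plane(D,255+264/5,158.2,150)))
# cap body width at side: 158..231 ; top centre z=32
print("cap",plane(D,329,277,32), np.linalg.norm(plane(D,290+158/5,277,32)-plane(D,290+231/5,277,32)))
print("cap scene", plane(S,200+233/5,140+258/5,32), np.linalg.norm(plane(S,200+191/5,192,25)-plane(S,200+274/5,192,25)))
print("tip",tri([ray(S,200+214/5,140+217/5),ray(D,290+207/5,250+98/5)]))
# plate extents side: x 58..357, y 343..600
print("plate",plane(D,290+207/5,250+170/5,18))
E
```

```text
lid [459.13884281 240.21546077 150.        ] [451.29304112 236.49934253 150.        ] (array([451.91164796, 240.92340329, 145.73558525]), [np.float64(0.033559387981566755), np.float64(0.03355938798171805)])
113.42361591626343
110.87520025439976
cap [ 484.63116297 -233.37255628   32.        ] 49.383412179682246
cap scene [ 476.99186494 -234.05486044   32.        ] 50.2352228288601
tip (array([ 493.40477143, -233.54922648,   73.67022518]), [np.float64(2.513849714339738), np.float64(2.51384971433975)])
plate [ 488.61244129 -253.44540656   18.        ]
```

```bash
cat >> h.py <<'E'
def shift(st,t):
    Rm=R.from_euler("xyz",st["tool_rot"]).as_matrix(); return Rm.T@(np.array(t)-st["eef_pos"])
E
python3 - <<'E'
from cell import ctrl
from h import *
st=ctrl.read_state()
for t in [(400,400,255),(430,300,255),(440,150,255),(460,0,255),(480,-225,255)]: print(t,shift(st,t).round(0))
E
```

```text
(400, 400, 255) [-133.  232.  -10.]
(430, 300, 255) [-216.  295.  -10.]
(440, 150, 255) [-353.  358.  -10.]
(460, 0, 255) [-486.  430.  -10.]
(480, -225, 255) [-689.  529.   -9.]
```

send_rows([
  [85, -27, 46, -10, 0],
  [85, -54, 92, -10, 0],
  [85, -80, 138, -10, 0],
  [85, -107, 185, -10, 0],
  [85, -133, 232, -10, 0],
])

```text
clock: 0.65
eef_pos: [389.6, 412.5, 254.7]
tool_rot: [-3.142, 0.002, 1.207]
force: [1.0, 0.5, 0.3]
width: 85.0
```

```bash
python3 - <<'E'
from cell import ctrl
from h import *
st=ctrl.read_state();print(st["clock"],st["eef_pos"],st["tool_rot"])
for t in [(430,300,255),(440,150,255),(460,0,255),(480,-225,255)]: print(t,shift(st,t).round(0))
E
```

```text
0.65 [389.58758762 412.52497837 254.68888029] [-3.14155710e+00  1.73394417e-03  1.20731125e+00]
(430, 300, 255) [-91.  78.  -0.]
(440, 150, 255) [-227.  140.    0.]
(460, 0, 255) [-361.  212.    0.]
(480, -225, 255) [-564.  311.    1.]
```

send_rows([
  [85, -40, 34, 0, 0],
  [85, -84, 62, 0, 0],
  [85, -130, 85, 0, 0],
  [85, -176, 106, 0, 0],
  [85, -222, 128, 0, 0],
])

```text
clock: 1.15
eef_pos: [429.3, 166.9, 255.0]
tool_rot: [3.142, 0.002, 1.207]
force: [0.9, -0.1, 0.5]
width: 85.0
```

```bash
python3 - <<'E'
from cell import ctrl
from h import *
st=ctrl.read_state();print(st["clock"],st["eef_pos"],st["tool_rot"])
for t in [(440,150,255),(460,0,255),(480,-225,255)]: print(t,shift(st,t).round(0))
E
```

```text
1.15 [429.34339555 166.93584703 254.99724611] [3.14156497e+00 1.80170833e-03 1.20740253e+00]
(440, 150, 255) [-12.  16.   0.]
(460, 0, 255) [-145.   88.    0.]
(480, -225, 255) [-348.  187.    1.]
```

send_rows([
  [85, -42, 26, 0, 0],
  [85, -85, 51, 0, 0],
  [85, -128, 76, 0, 0],
  [85, -172, 100, 0, 0],
  [85, -216, 122, 0, 0],
])

```text
clock: 1.65
eef_pos: [466.6, -80.1, 255.5]
tool_rot: [3.141, 0.002, 1.208]
force: [1.2, 0.6, -0.1]
width: 85.0
```

```bash
python3 - <<'E'
from cell import ctrl
from h import *
st=ctrl.read_state();print(st["clock"],st["eef_pos"],st["tool_rot"])
for t in [(475,-210,235)]: print(t,shift(st,t).round(0))
E
```

```text
1.65 [466.64901125 -80.10713218 255.46174143] [3.14118793e+00 1.56597548e-03 1.20755604e+00]
(475, -210, 235) [-118.   54.   21.]
```

send_rows([
  [85, -42, 19, 5, 0],
  [85, -84, 38, 14, 0],
  [85, -118, 54, 21, 0],
  [85, -118, 54, 21, 0],
  [85, -118, 54, 21, 0],
])

```text
clock: 2.15
eef_pos: [474.7, -210.2, 234.1]
tool_rot: [-3.141, 0.001, 1.205]
force: [0.4, 1.0, 0.3]
width: 85.2
```

```bash
python3 - <<'E'
from cell import ctrl
import cv2
p=ctrl.camera_params("wrist")
cv2.imwrite("pics/w1.png",ctrl.get_image("wrist")[:,:,::-1])
st=ctrl.read_state();print(st["clock"],st["eef_pos"],st["tool_rot"],p["cam_to_world"])
E
```

```text
2.2 [ 475.020319   -208.89814138  234.38020178] [-3.14096588e+00  8.48882545e-04  1.20770980e+00] [[ 3.57712960e-01  8.99491684e-01  2.50910639e-01  4.10737652e+02]
 [ 9.33830521e-01 -3.44151784e-01 -9.75710412e-02 -1.85764921e+02]
 [-1.41299609e-03  2.69210439e-01 -9.63080341e-01  3.61815481e+02]
 [ 0.00000000e+00  0.00000000e+00  0.00000000e+00  1.00000000e+00]]
```

View pics/w1.png

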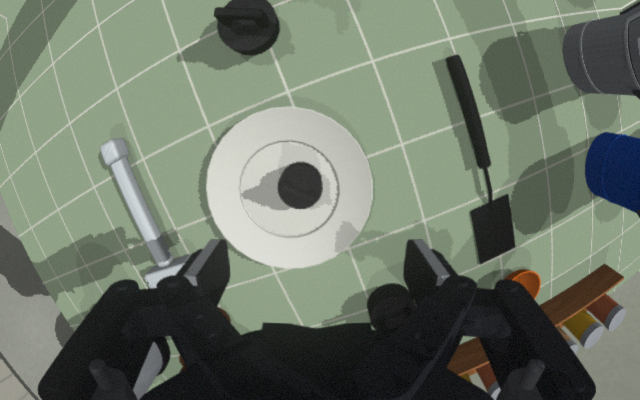

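```bash
python3 - <<'E'
import cv2
im=cv2.imread("pics/w1.png")[145:225,240:360]
im=cv2.convertScaleAbs(cv2.resize(im,None,fx=6,fy=6,interpolation=cv2.INTER_CUBIC),alpha=2.5)
cv2.imwrite("pics/w1z.png",im)
E
```

```text
(no output)
```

View pics/w1z.png

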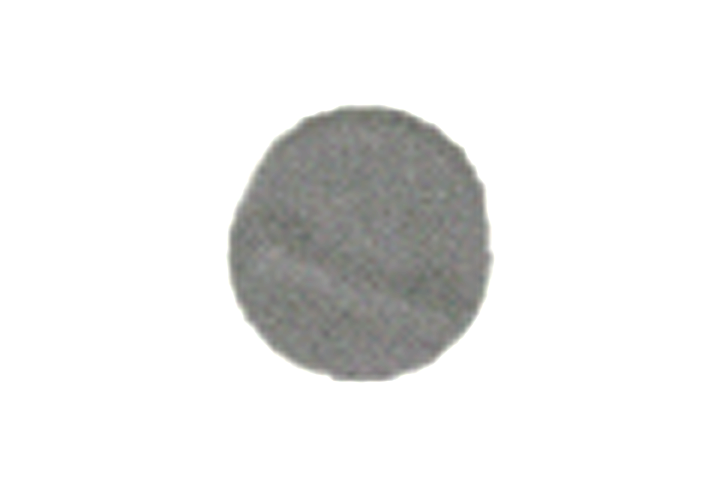

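```bash
python3 - <<'E'
import cv2,numpy as np
im=cv2.imread("pics/w1.png",0)[155:215,265:335].astype(float)
print(np.percentile(im,[1,5,20,30]))
im=cv2.resize(im,None,fx=10,fy=10,interpolation=cv2.INTER_CUBIC); im=cv2.GaussianBlur(im,(0,0),7)
im=np.clip((im-30)*8,0,255)
cv2.imwrite("pics/w1y.png",im)
E
```

```text
[47. 49. 52. 55.][ WARN:0@0.093] global loadsave.cpp:1063 imwrite_ Unsupported depth image for selected encoder is fallbacked to CV_8U.
```

View pics/w1y.png

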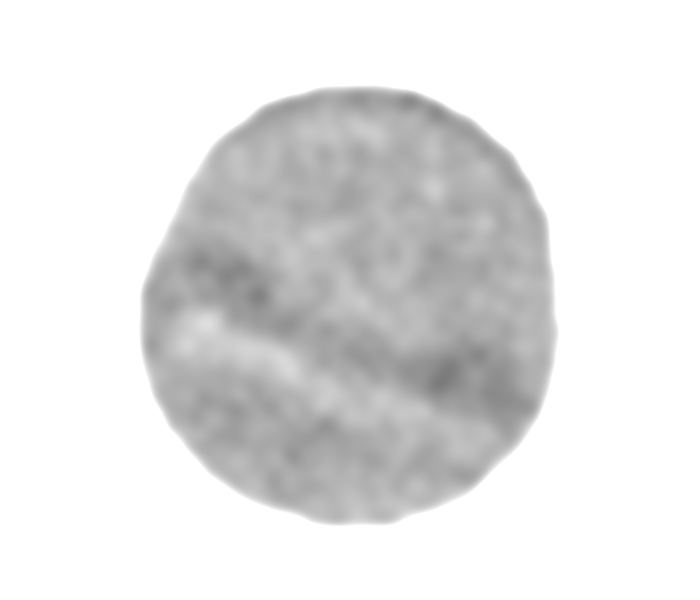

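```bash
python3 - <<'E'
from h import *
M=np.array([[ 3.57712960e-01,  8.99491684e-01,  2.50910639e-01,  4.10737652e+02], [ 9.33830521e-01, -3.44151784e-01, -9.75710412e-02, -1.85764921e+02], [-1.41299609e-03,  2.69210439e-01, -9.63080341e-01,  3.61815481e+02],[0,0,0,1]])
p=dict(fx=309.707,fy=309.707,cx=316.309,cy=192.679,cam_to_world=M)
q=lambda x,y,z: plane(p,265+x/10-.5,155+y/10-.5,z,True)[:2]
a,b=q(350,522,32),q(350,85,5); print("rad axis",a,b,np.linalg.norm(a-b),(a+b)/2)
l,r=q(142,310,25),q(556,310,25); print(l,r,np.linalg.norm(l-r),(l+r)/2)
a,b=q(185,325,61),q(500,430,61); print("bar",a,b,(a+b)/2,np.degrees(np.arctan2(*(b-a)[::-1])))
E
```

```text
rad axis [ 505.17790109 -242.63462306] [ 463.009197  -227.3837723] 44.84181144427032 [ 484.09354904 -235.00919768]
[ 475.47912121 -256.4979277 ] [ 492.19667386 -212.92259137] 46.67211697963308 [ 483.83789754 -234.71025954]
bar [ 471.56864832 -245.45946417] [ 493.18954691 -219.76653268] [ 482.37909761 -232.61299843] 49.91900142715029
```

```bash
python3 - <<'E'
from cell import ctrl
from h import *
st=ctrl.read_state();print(st["qpos"])
print(shift(st,(483,-234,150)).round(1))
E
```

```text
[ 0.2648061   0.45885236  0.13607861  1.89526665 -0.0831816   0.7934903
  1.653111  ]
[-20.6  16.4  84.4]
```

send_rows([
  [85, -5, 4, 15, 8],
  [85, -10, 8, 30, 16],
  [85, -15, 12, 45, 24],
  [85, -20, 16, 60, 32],
  [85, -20.5, 16.5, 74, 40],
])

```text
clock: 2.7
eef_pos: [483.9, -232.6, 160.1]
tool_rot: [3.141, 0.0, 0.506]
force: [1.3, -0.1, 0.5]
width: 84.6
```

send_rows([
  [85, 0, 0, 10, 8],
  [85, 0, 0, 10, 16],
  [85, 0, 0, 10, 24],
  [85, 0, 0, 10, 32],
  [85, 0, 0, 10, 40],
])

```text
clock: 3.2
eef_pos: [484.6, -230.2, 150.3]
tool_rot: [-3.14, -0.0, -0.194]
force: [0.2, -0.3, 0.5]
width: 85.2
```

```bash
python3 - <<'E'
from cell import ctrl
from h import *
st=ctrl.read_state();print(st["clock"],st["qpos"],st["eef_pos"],np.degrees(st["tool_rot"]))
print(shift(st,(483,-234,150)).round(1))
E
```

```text
3.2 [ 0.07364673  0.6510651   0.49085583  1.93626487 -0.47937777  0.6711454
  0.66808535] [ 484.6169248  -230.16396412  150.27470573] [-1.79931688e+02 -1.27619442e-02 -1.11261555e+01]
[-0.8  4.1  0.3]
```

send_rows([
  [85, -1, 4, 0, 8],
  [85, -1, 4, 0, 16],
  [85, -1, 4, 0, 24],
  [85, -1, 4, 0, 29],
  [85, -1, 4, 0, 29],
])

```text
clock: 3.7
eef_pos: [483.5, -231.6, 150.2]
tool_rot: [-3.14, 0.001, -0.697]
force: [0.3, 0.2, -0.1]
width: 85.0
```

```bash
python3 - <<'E'
from cell import ctrl
from h import *
import cv2,json
p=ctrl.camera_params("wrist")
im=ctrl.get_image("wrist")[:,:,::-1]
p["cam_to_world"]=np.array(p["cam_to_world"]).tolist(); json.dump(p,open("w2.json","w"))
cv2.imwrite("pics/w2.png",im)
st=ctrl.read_state();print(st["clock"],st["qpos"],st["eef_pos"],np.degrees(st["tool_rot"]))
g=cv2.cvtColor(im,cv2.COLOR_BGR2GRAY)[140:270,240:400]
cv2.imwrite("pics/w2z.png",np.clip((cv2.GaussianBlur(cv2.resize(g,None,fx=5,fy=4.6*5/4.6),(0,0),3).astype(float)-35)*5,0,255).astype(np.uint8)[:600])
E
```

```text
3.75 [-0.00654696  0.68655318  0.63347517  1.9390544  -0.61163444  0.71655824
  0.30119353] [ 483.41818233 -231.9196512   150.27446981] [-1.79890320e+02  5.69384794e-02 -3.98540417e+01]
```

View pics/w2.png

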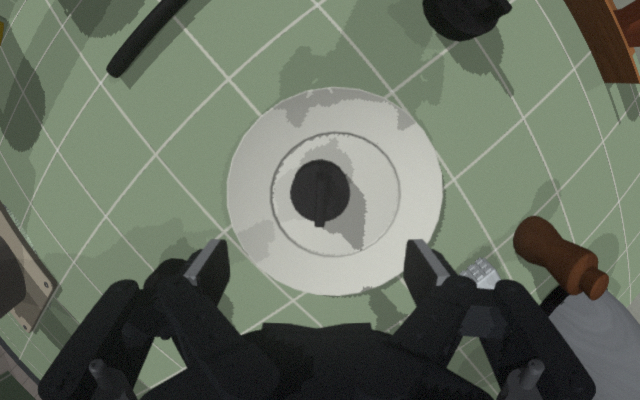

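View pics/w2z.png

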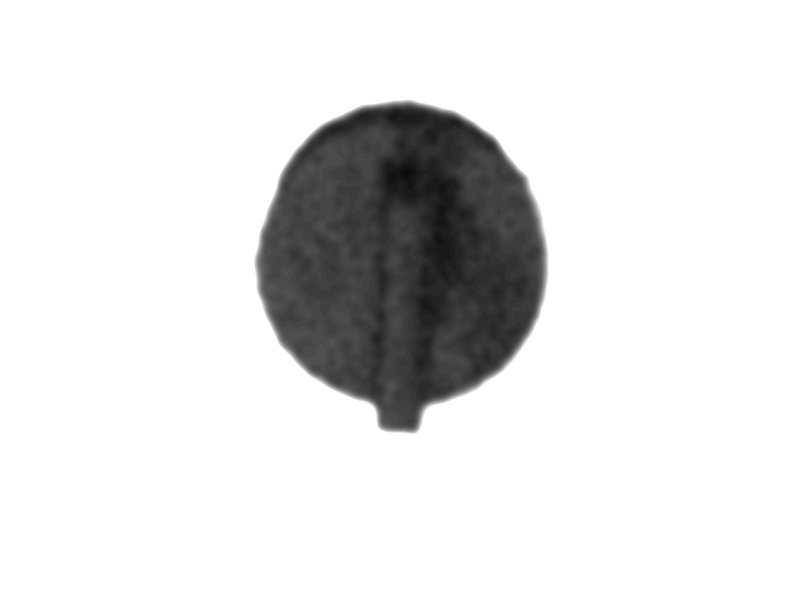

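The bar now runs along tool y, from about (320.5,180) to (319.5,226) in the wrist view.

```bash
python3 - <<'E'
from cell import ctrl
from h import *
import json
p=json.load(open("w2.json"))
q=lambda x,y,z: plane(p,240+x/5-.5,140+y/5-.5,z,True)[:2]
a,b=q(405,200,61),q(399,431,61); print("bar",a,b,np.linalg.norm(a-b),(a+b)/2,np.degrees(np.arctan2(*(b-a)[::-1])))
l,r=q(256,260,28),q(548,260,28);print(np.linalg.norm(l-r),(l+r)/2)
w=np.linalg.norm(q(379,425,61)-q(420,425,61));print("w",w)
a,b=q(400,100,5),q(400,405,32);print(np.linalg.norm(a-b),(a+b)/2)
st=ctrl.read_state();c=(482.8,-233.8)
for z in(100,56,55): print(shift(st,(*c,z)).round(1))
E
```

```text
bar [ 496.80077638 -220.05066163] [ 473.33830889 -246.85608234] 35.62327834476505 [ 485.06954264 -233.45337198] -131.1952749688565
49.018204388389556 [ 485.24443199 -233.82095153]
w 6.160336267617115
47.679767972253806 [ 484.68764446 -234.0763225 ]
[ 0.8  1.9 50.3]
[ 0.8  2.  94.3]
[ 0.8  2.  95.3]
```

```bash
python3 - <<'E'
from cell import ctrl
from h import *
st=ctrl.read_state();c=(485,-233.6)
for z in(65,51.5): print(shift(st,(*c,z)).round(1))
E
```

```text
[ 2.4  0.4 85.3]
[ 2.4  0.5 98.8]
```

send_rows([
  [60, 2.5, 0.5, 40, 0],
  [50, 2.5, 0.5, 75, 0],
  [40, 2.5, 0.5, 90, 0],
  [40, 2.5, 0.5, 98.5, 0],
  [40, 2.5, 0.5, 98.5, 0],
])

```text
clock: 4.25
eef_pos: [484.9, -233.0, 51.2]
tool_rot: [-3.139, 0.002, -0.694]
force: [0.2, 0.2, -0.2]
width: 39.9
```

```bash
python3 - <<'E'
from cell import ctrl
from h import *
import cv2
cv2.imwrite("pics/w3.png",ctrl.get_image("wrist")[:,:,::-1])
st=ctrl.read_state();print(st["clock"],st["eef_pos"],st["width"],st["force"])
E
```

```text
4.3 [ 485.35452188 -233.504835     52.01417216] 39.88567040662429 [-0.48293932 -0.2467393   1.4621724 ]
```

View pics/w3.png

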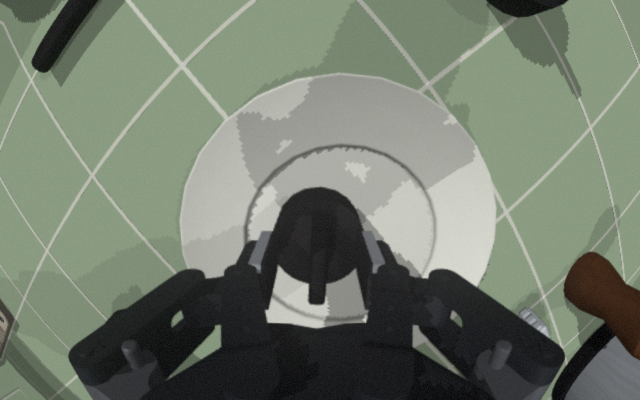

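The loop sits centred between the pads (bar at column ~317, pads at 263 and 372). Next I close the fingers.

send_rows([
  [0, 0, 0, 0, 0],
  [0, 0, 0, 0, 0],
  [0, 0, 0, 0, 0],
  [0, 0, 0, 0, 0],
  [0, 0, 0, 0, 0],
])

```text
clock: 4.8
eef_pos: [485.9, -233.8, 53.0]
tool_rot: [-3.139, -0.001, -0.694]
force: [1.1, -0.1, 6.8]
width: 6.6
```

send_rows([
  [0, 0, 0, -5, 0],
  [0, 0, 0, -20, 0],
  [0, 0, 0, -40, 0],
  [0, 0, 0, -60, 0],
  [0, 0, 0, -80, 0],
])

```text
clock: 5.3
eef_pos: [485.6, -233.8, 134.0]
tool_rot: [-3.139, -0.001, -0.694]
force: [0.2, 0.1, -0.3]
width: 6.8
```

```bash
python3 - <<'E'
from cell import ctrl
from h import *
import cv2
cv2.imwrite("pics/s4.png",cv2.resize(ctrl.get_image("side")[200:320,260:400,::-1],None,fx=4,fy=4))
st=ctrl.read_state();print(st["clock"],st["eef_pos"],st["tool_rot"],st["width"],st["force"])
E
```

```text
5.35 [ 486.97991948 -234.94475659  136.80073347] [-3.13743123 -0.00516055 -0.69462425] 7.094593568109074 [-0.17190306  0.20725483  1.65858353]
```

View pics/s4.png

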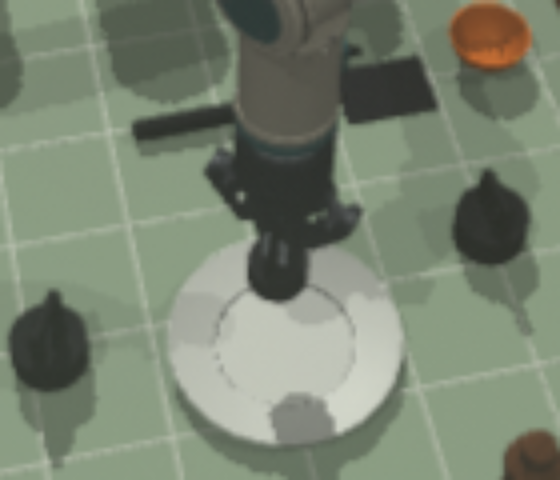

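```bash
python3 - <<'E'
from cell import ctrl
from h import *
st=ctrl.read_state();print(st["qpos"])
for t in [(486,-200,265),(480,0,265),(435,170,265),(410,190,265)]: print(t,shift(st,t).round(0))
E
```

```text
[ 0.01001306  0.70734296  0.6138317   1.94209557 -0.63672893  0.68715435
  0.32404724]
(486, -200, 265) [ -22.  -27. -128.]
(480, 0, 265) [-155. -177. -128.]
(435, 170, 265) [-298. -278. -129.]
(410, 190, 265) [-330. -278. -129.]
```

send_rows([
  [0, 0, 0, -40, 0],
  [0, -5, -5, -85, 0],
  [0, -20, -24, -125, 0],
  [0, -50, -58, -128, 0],
  [0, -80, -92, -128, 0],
])

```text
clock: 5.85
eef_pos: [484.1, -112.5, 266.5]
tool_rot: [-3.135, -0.008, -0.697]
force: [0.7, 0.6, -0.8]
width: 6.7
```

```bash
python3 - <<'E'
from cell import ctrl
from h import *
st=ctrl.read_state();print(st["qpos"],st["width"])
for t in [(480,0,265),(435,170,265),(415,193,265)]: print(t,shift(st,t).round(0))
E
```

```text
[-0.37932781  0.48530893  0.8124935   1.93112827 -0.45045525  0.90373154
 -0.03758426] 6.685982944108322
(480, 0, 265) [-75. -84.   1.]
(435, 170, 265) [-219. -185.    1.]
(415, 193, 265) [-249. -190.    1.]
```

send_rows([
  [0, -33, -37, 0, 0],
  [0, -66, -74, 0, 0],
  [0, -103, -107, 0, 0],
  [0, -142, -135, 0, 0],
  [0, -182, -162, 0, 0],
])

```text
clock: 6.35
eef_pos: [447.7, 130.5, 266.1]
tool_rot: [-3.135, -0.008, -0.696]
force: [-0.1, -1.1, -0.5]
width: 6.6
```

```bash
python3 - <<'E'
from cell import ctrl
from h import *
st=ctrl.read_state();print(st["qpos"],st["width"])
for t in [(480,0,265),(435,170,265),(415,193,260)]: print(t,shift(st,t).round(0))
E
```

```text
[-0.95063557  0.44978238  0.86358385  2.00644931 -0.44486713  0.87077517
 -0.54111144] 6.613244659877018
(480, 0, 265) [109.  79.   1.]
(435, 170, 265) [-35. -22.   1.]
(415, 193, 260) [-65. -27.   6.]
```

send_rows([
  [0, -30, -14, 5, 0],
  [0, -65, -27, 6, 0],
  [0, -65, -27, 6, 0],
  [0, -65, -27, 6, 0],
])

```text
clock: 6.75
eef_pos: [414.6, 193.6, 259.7]
tool_rot: [-3.135, -0.008, -0.694]
force: [0.0, -0.7, -0.5]
width: 6.6
```

```bash
python3 - <<'E'
from cell import ctrl
from h import *
import cv2,json
p=ctrl.camera_params("wrist")
im=ctrl.get_image("wrist")[:,:,::-1]
p["cam_to_world"]=np.array(p["cam_to_world"]).tolist(); json.dump(p,open("w5.json","w"))
cv2.imwrite("pics/w5.png",im)
cv2.imwrite("pics/sc5.png",cv2.resize(ctrl.get_image("scene")[80:230,340:500,::-1],None,fx=4,fy=4))
st=ctrl.read_state();print(st["clock"],st["qpos"],st["eef_pos"],st["tool_rot"],st["width"])
E
```

```text
6.85 [-1.11090859  0.44882155  0.87246482  2.03491647 -0.45420463  0.84818469
 -0.67936804] [415.61324626 191.94058271 259.99212976] [-3.13440295 -0.00882466 -0.69775287] 6.607987111913646
```

View pics/w5.png

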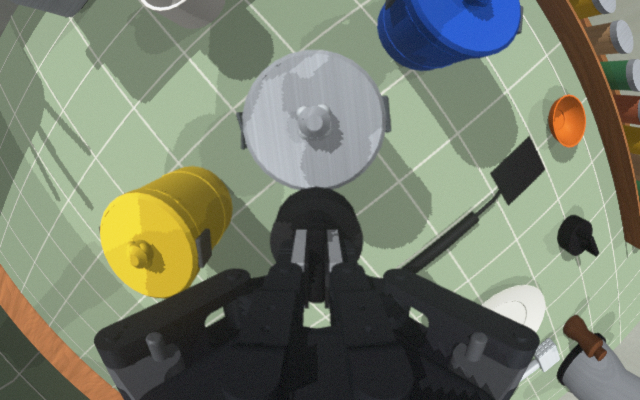

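View pics/sc5.png

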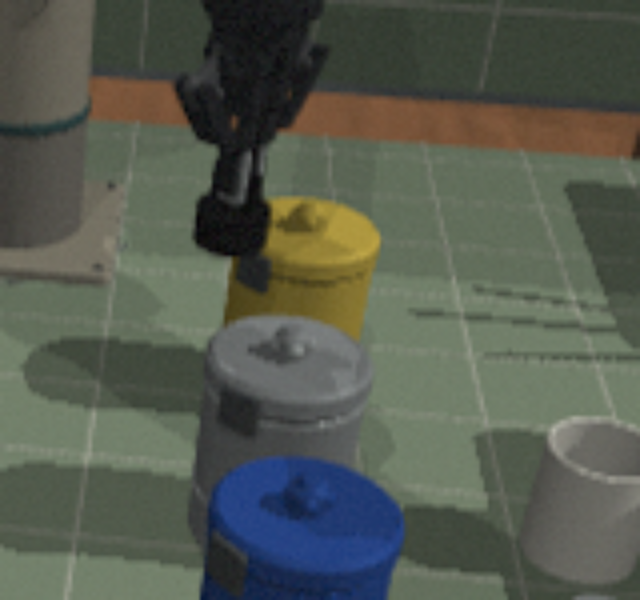

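```bash
python3 - <<'E'
from h import *
import json,cv2
p=json.load(open("w5.json")); im=cv2.imread("pics/w5.png")
hsv=cv2.cvtColor(im,cv2.COLOR_BGR2HSV)
m=((hsv[...,1]<35)&(hsv[...,2]>70)).astype(np.uint8)*255; m[:45]=0;m[192:]=0;m[:,:235]=0;m[:,395:]=0
m=cv2.morphologyEx(m,cv2.MORPH_OPEN,np.ones((9,9)))
c=max(cv2.findContours(m,cv2.RETR_EXTERNAL,cv2.CHAIN_APPROX_NONE)[0],key=cv2.contourArea)
hu=cv2.convexHull(c); print(cv2.boundingRect(c),cv2.minEnclosingCircle(c))
def circ(P):
    A=np.c_[2*P,np.ones(len(P))]; s=np.linalg.lstsq(A,(P**2).sum(1),rcond=None)[0]; return s[:2],np.sqrt(s[2]+s[:2]@s[:2])
pts=hu[:,0,:].astype(float)
for z in (148,150):
    W=np.array([plane(p,u,v,z,True)[:2] for u,v in pts]); print("lid",z,circ(W),np.ptp(W,axis=0))
v=im.copy(); cv2.drawContours(v,[hu],-1,(0,0,255),1)
# cap
g=cv2.cvtColor(im,cv2.COLOR_BGR2GRAY)
a=cv2.resize(v[40:260,210:430],None,fx=2.7,fy=2.7)
cv2.imwrite("pics/w5z.png",cv2.convertScaleAbs(a,alpha=1.6,beta=0))
E
```

```text
(238, 49, 153, 141) ((314.4189453125, 119.02006530761719), 76.52470397949219)
lid 148 (array([451.85120093, 239.46469185]), np.float64(57.59282213943787)) [113.64559064 113.96205352]
lid 150 (array([451.89093538, 239.51938092]), np.float64(57.11234751500502)) [112.69748946 113.01131222]
```

View pics/w5z.png

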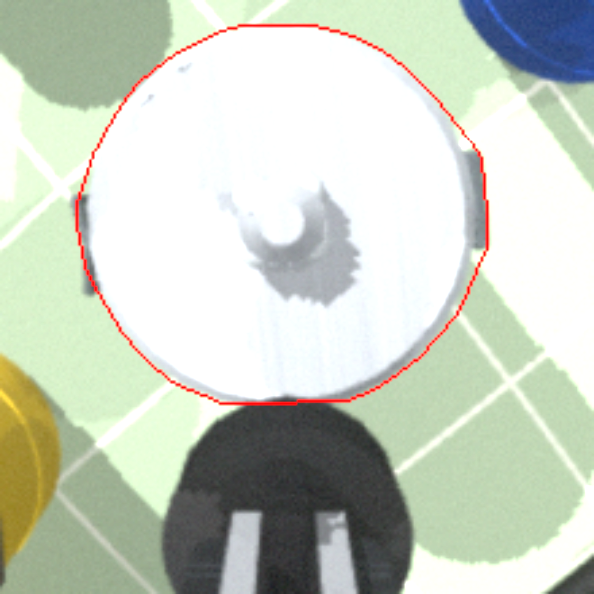

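```bash
python3 - <<'E'
import cv2,numpy as np
im=cv2.imread("pics/w5.png")
cv2.imwrite("pics/w5s.png",cv2.resize(im[90:150,280:350],None,fx=9,fy=9,interpolation=cv2.INTER_CUBIC))
E
```

```text
(no output)
```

View pics/w5s.png

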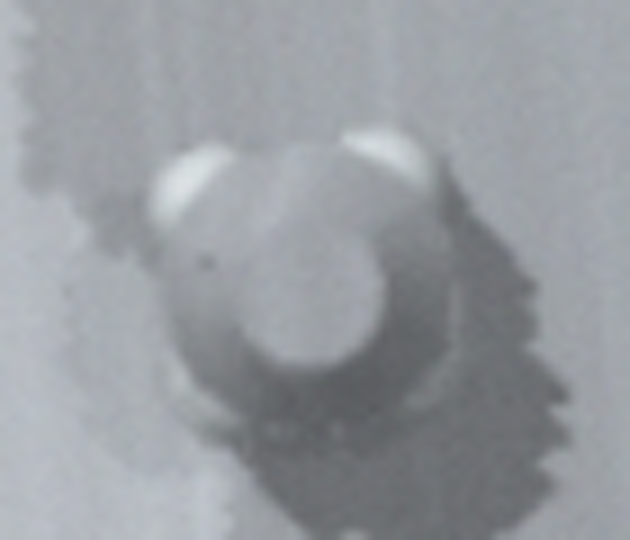

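```bash
python3 - <<'E'
from h import *
from cell import ctrl
import json
p=json.load(open("w5.json")); st=ctrl.read_state()
q=lambda u,v,z: plane(p,u,v,z,True)[:2]
print("stud",q(314.4,122.2,170), "rad8px",np.linalg.norm(q(306.4,122.2,170)-q(322.4,122.2,170)))
print("lid", [ (q(242.8,119,150)+q(383.3,119,150))/2,np.linalg.norm(q(242.8,119,150)-q(383.3,119,150))])
print("balls", q(280+190/9,110,158),q(280+390/9,90+160/9,158))
t=st["eef_pos"]; print(t)
Rm=R.from_euler("xyz",st["tool_rot"]).as_matrix()
rz=t[2]-48
l,r=q(270.4,238,rz+27),q(363,238,rz+27); print("cap x", Rm[:2,:2].T@((l+r)/2-t[:2]),np.linalg.norm(l-r))
u=q(316.7,187,rz); print("cap upper edge tool", Rm[:2,:2].T@(u-t[:2]))
u=q(316.7,187,rz+27); print("  if top", Rm[:2,:2].T@(u-t[:2]))
print("axis shift of tool at rim", Rm[:,2]*48)
E
```

```text
stud [451.59712443 239.20294227] rad8px 11.162481949497792
lid [array([452.53133448, 241.89127597]), np.float64(108.67975475961252)]
balls [449.6552559  252.05354328] [463.20976726 242.87089836]
[415.61324626 191.94058271 259.99212976]
cap x [-1.5852833  -2.46811563] 48.76318983287777
cap upper edge tool [ -1.4498929  -23.28408823]
  if top [ -1.73834413 -30.1205086 ]
axis shift of tool at rim [ 5.46302275e-01 -7.69282009e-03 -4.79968905e+01]
```

```bash
python3 - <<'E'
from h import *
from cell import ctrl
st=ctrl.read_state()
print(shift(st,(451.6,239.2,228)), shift(st,(451.6,239.2,228))-[-1.5,1.7,0])
E
```

```text
[ -3.0700449  -59.10435405  32.39205907] [ -1.5700449  -60.80435405  32.39205907]
```

send_rows([
  [0, -1, -30, 0, 0],
  [0, -2, -60, 5, 0],
  [0, -2, -60, 25, 0],
  [0, -2, -60, 30, 0],
  [0, -2, -60, 30, 0],
])

```text
clock: 7.35
eef_pos: [452.8, 237.3, 229.9]
tool_rot: [-3.137, -0.009, -0.701]
force: [-0.8, -0.2, -0.4]
width: 7.0
```

```bash
python3 - <<'E'
from cell import ctrl
from h import *
import cv2
a=ctrl.get_image("scene")[100:200,370:470,::-1]; b=ctrl.get_image("side")[90:190,245:345,::-1]
cv2.imwrite("pics/h6.png",cv2.convertScaleAbs(np.hstack([cv2.resize(x,None,fx=4,fy=5.5) for x in(a,b)]),alpha=1.8,beta=10))
cv2.imwrite("pics/h6a.png",a);cv2.imwrite("pics/h6b.png",b)
st=ctrl.read_state();print(st["clock"],st["qpos"],st["eef_pos"],st["tool_rot"],st["width"],st["force"])
E
```

```text
7.45 [-1.0714788   0.56499173  0.80731878  1.93758111 -0.53302702  0.85350171
 -0.68317513] [453.32575678 237.91610965 231.00595743] [-3.13416578 -0.00908144 -0.70016946] 6.449171288740706 [-0.0875112 -0.6054571 -1.2735482]
```

View pics/h6.png

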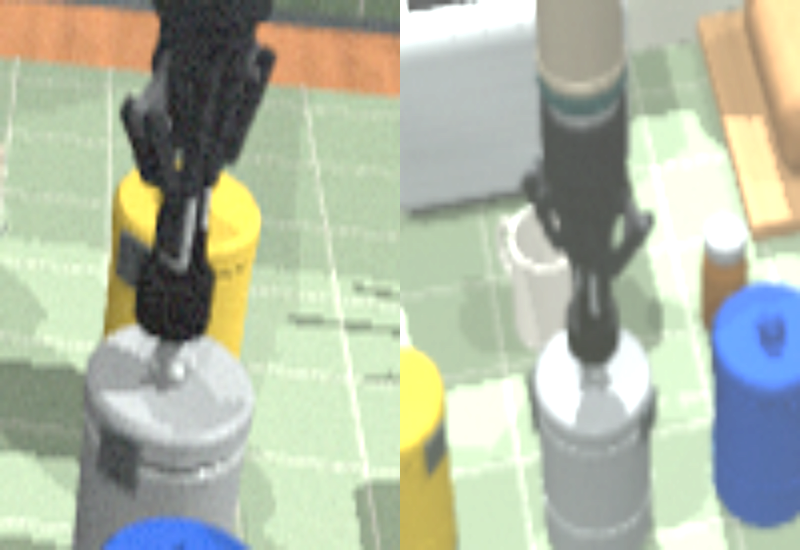

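Both views show the cap centred over the stud: in the scene view the cap is at 173 and the lid centre at 170, and in the side view both are at 593. I'll lower it until it is just above the balls.

send_rows([
  [0, 0, 0, 6, 0],
  [0, 0, 0, 12, 0],
  [0, 0, 0, 17, 0],
  [0, 0, 0, 17, 0],
])

```text
clock: 7.85
eef_pos: [453.1, 238.0, 213.4]
tool_rot: [-3.135, -0.009, -0.7]
force: [-1.1, 0.5, -0.2]
width: 6.8
```

```bash
python3 - <<'E'
from cell import ctrl
from h import *
import cv2
a=ctrl.get_image("scene")[100:200,370:470,::-1]; b=ctrl.get_image("side")[90:190,245:345,::-1]
cv2.imwrite("pics/h7.png",cv2.convertScaleAbs(np.hstack([cv2.resize(x,None,fx=4,fy=5.5) for x in(a,b)]),alpha=1.8,beta=10))
st=ctrl.read_state();print(st["clock"],st["eef_pos"],st["tool_rot"],st["width"],st["force"])
E
```

```text
7.95 [453.45906903 237.90788688 213.89607522] [-3.13445549 -0.00904379 -0.70015437] 6.904290805276972 [-0.51699496  0.41571064 -0.33615741]
```

View pics/h7.png

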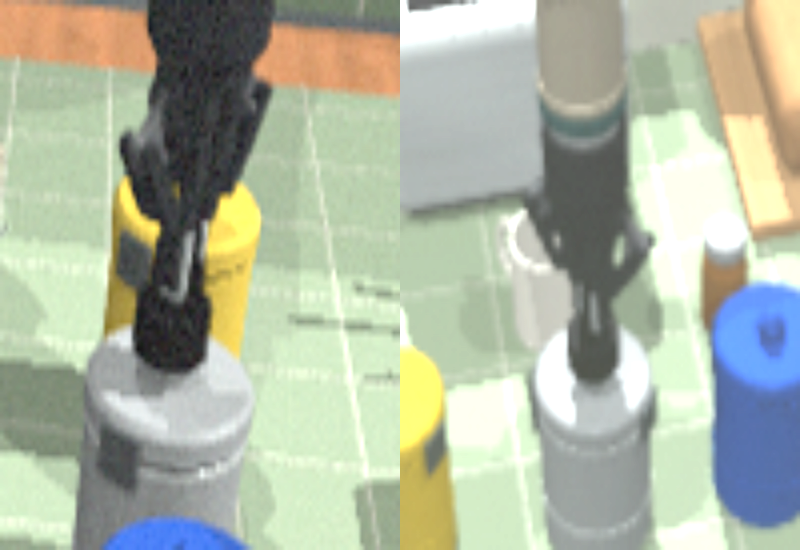

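The rim is around the stud with no contact force. From here I press in small steps.

send_rows([
  [0, 0, 0, 1, 0],
  [0, 0, 0, 2, 0],
  [0, 0, 0, 3, 0],
  [0, 0, 0, 4, 0],
  [0, 0, 0, 5, 0],
])

```text
clock: 8.45
eef_pos: [453.9, 238.8, 209.8]
tool_rot: [-3.132, -0.008, -0.7]
force: [-2.0, 1.1, 9.6]
width: 6.7
```

send_rows([
  [0, 0, 0, 1, 0],
  [0, 0, 0, 2, 0],
  [0, 0, 0, 3, 0],
  [0, 0, 0, 4, 0],
])

```text
clock: 8.85
eef_pos: [454.8, 239.6, 208.0]
tool_rot: [-3.129, -0.007, -0.7]
force: [-4.7, -0.2, 21.3]
width: 6.7
```

```bash
python3 - <<'E'
from cell import ctrl
from h import *
import cv2
w=ctrl.get_image("wrist")[150:350,200:440,::-1]
a=ctrl.get_image("scene")[130:200,380:450,::-1]; b=ctrl.get_image("side")[130:200,260:330,::-1]
cv2.imwrite("pics/h8.png",cv2.convertScaleAbs(np.hstack([cv2.resize(x,(400,400)) for x in(a,b)]),alpha=2,beta=10))
cv2.imwrite("pics/w8.png",cv2.convertScaleAbs(cv2.resize(w,None,fx=3,fy=3),alpha=2))
st=ctrl.read_state();print(st["clock"],st["eef_pos"],st["tool_rot"],st["width"],st["force"],st["torque"])
E
```

```text
9.0 [454.46487247 239.64023848 207.52455165] [-3.12927806 -0.00706745 -0.69964184] 6.548756193943866 [-3.4965911   0.20311819 13.99619928] [ 2.32702040e-01  9.46113041e-01 -8.07112828e-04]
```

View pics/h8.png

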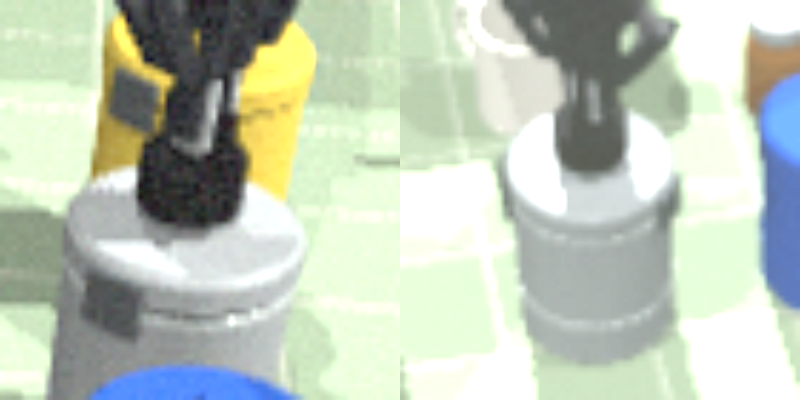

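View pics/w8.png

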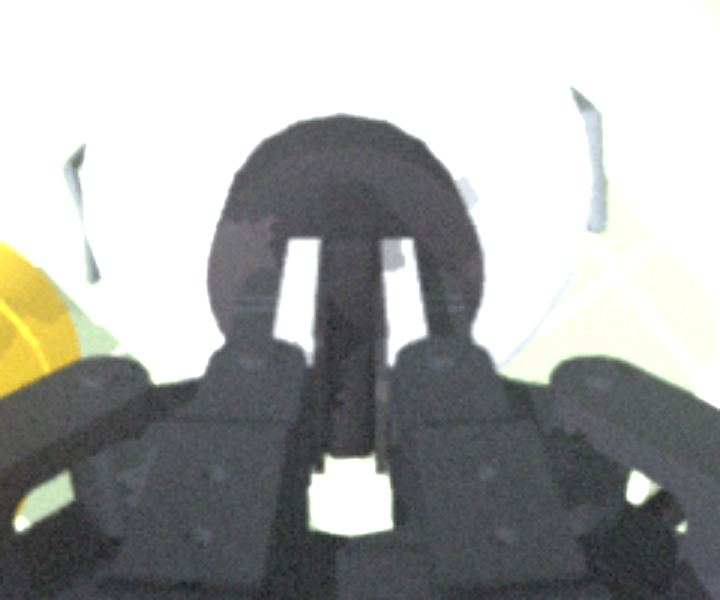

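send_rows([
  [0, -0.5, 1, 1, 0],
  [0, -1, 2, 2, 0],
  [0, -1, 2, 3, 0],
  [0, -1, 2, 4, 0],
])

```text
clock: 9.4
eef_pos: [453.1, 239.7, 204.8]
tool_rot: [-3.126, -0.006, -0.699]
force: [-1.3, 2.1, 7.1]
width: 6.9
```

send_rows([
  [0, 0, 0.5, 1, 0],
  [0, 0, 0.5, 2, 0],
  [0, 0, 0.5, 3, 0],
  [0, 0, 0.5, 4, 0],
])

```text
clock: 9.8
eef_pos: [452.4, 239.7, 200.3]
tool_rot: [-3.127, -0.006, -0.699]
force: [0.7, 1.9, -4.1]
width: 6.9
```

send_rows([
  [0, 0, 0, 1, 0],
  [0, 0, 0, 2, 0],
  [0, 0, 0, 3, 0],
])

```text
clock: 10.1
eef_pos: [452.6, 239.5, 198.0]
tool_rot: [-3.126, -0.005, -0.699]
force: [-3.6, 1.2, 16.7]
width: 6.6
```

send_rows([
  [0, 0, 0, 1, 0],
  [0, 0, 0, 2, 0],
])

```text
clock: 10.3
eef_pos: [452.7, 239.5, 197.9]
tool_rot: [-3.125, -0.004, -0.699]
force: [-7.9, -0.3, 30.6]
width: 6.7
```

```bash
python3 - <<'E'
from cell import ctrl
from h import *
import cv2
a=ctrl.get_image("scene")[130:200,380:450,::-1]; b=ctrl.get_image("side")[130:200,260:330,::-1]
cv2.imwrite("pics/h9.png",cv2.convertScaleAbs(np.hstack([cv2.resize(x,(400,400)) for x in(a,b)]),alpha=2,beta=10))
for i in range(4):
    ctrl.get_image("side"); st=ctrl.read_state();print(st["clock"],st["eef_pos"],st["tool_rot"],st["width"],st["force"],st["torque"])
E
```

```text
10.45 [452.65035754 239.51271492 197.94166331] [-3.12492958 -0.00362025 -0.69947176] 6.3203156724883485 [-7.66159598  0.35168834 21.1585629 ] [-9.89381804e-02  1.39421771e+00 -1.37978382e-03]
10.5 [452.67383485 239.49185195 197.94441306] [-3.12493112 -0.00368209 -0.69947069] 6.667567184583073 [-6.59831793  0.10262927 20.75871568] [-0.0206387   1.41544015  0.04841413]
10.55 [452.66993261 239.48710679 197.93295775] [-3.12490732 -0.00369716 -0.69952965] 6.644714520654543 [-6.11691078  0.84019633 20.75851507] [-0.10526943  1.39293115  0.01451976]
10.6 [452.65654899 239.51234325 197.93042288] [-3.12492143 -0.00369302 -0.69941673] 6.457856579063128 [-5.97652609  0.1432598  20.82485018] [-0.0501556   1.43518022  0.04165796]
```

View pics/h9.png

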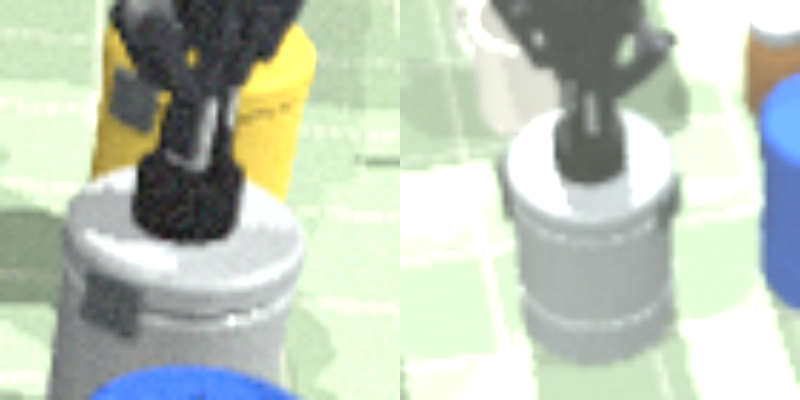

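```bash
python3 - <<'E'
from cell import ctrl
print(ctrl.finish_job())
st=ctrl.read_state();print(st["clock"],st["eef_pos"],st["force"],st["width"])
E
```

```text
the job is handed in; nothing more can be done
None
the job is handed in; nothing more can be done
```

I lifted the black cap off the plate by its loop, pressed it over the steel canister's stud until it clicked, and handed the job in at about 10.6 s with the fingers still gripping and pressing. No verdict was given.

- **Snap:** The upward force rose to about 21 N on the spring balls, above the roughly 10 N expected. It fell to −4 N as the tool went from 205 to 200 mm. The cap then met a hard stop with the tool at 197.9 mm, against 198 mm expected for a rim flat on the lid.
- **Hold:** The push was steady at about 21 N, with a peak reading of about 31 N. Tool tilt was about 0.02 rad, and the tool was about 1 mm from where I measured the stud's axis. The scene and side pictures show the cap flat and centred on the lid.
- **What did not match:**
  - A sideways force of about 6–8 N remained at the end.
  - Finger opening read 6.3–7 mm on the 8 mm bar.
  - The cap's width came out at 45–50 mm across views, against 50 mm given.
- **Not checked:** I did not re-measure the plate or the other items at the end. The only contact forces I saw were a brief 6.8 N reading as the fingers closed on the loop and the pressing on the lid.

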